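# Store the returned battery packs the same way round in their case

## Robot

A 6-joint arm with a two-finger parallel gripper is mounted at the origin on the work surface. World frame = base frame: x ahead of the robot, y to its left, z up, the work surface at z = 0. Lengths are in m, angles in degrees, forces in N, time in s.
With the tool pointing down it reaches from about 0.25 to 0.8 m from the base axis. Payload 3.9 kg.
Tool frame: the origin (TCP) lies at the very end of the fingers, on their centre line; the grasp point (between the pads) lies 19 mm behind it; z points along the fingers, y is the line along which they close (so a half turn about z gives the same grasp; the last joint's range is limited). The gripper opens to 85 mm and grips with 20 to 120 N. Pads are 22 mm wide; open, the fingers measure 114 mm over their backs; the gripper's body (76 mm by 85 mm) begins 54 mm behind the grasp point. The pads swing forward as they close: fully open they stand 13 mm farther back than shut.
Start: joints at [64.286, 14.897, -7.913, 67.191, 0, 90], TCP at [0.228, 0.473, 0.2] pointing down, gripper open.
Joint ranges: [-159.42, 159.42], [-47.68, 98.78], [-73.54, 78.23], [-108.79, 121.32], [-90, 84.71], [-180, 180]. Speed limits (degrees/s): [147.25, 147.25, 180, 180, 180, 180].

## Interface

Orientations are given as a 3x3 rotation matrix whose columns are the frame's x, y, z axes.
In Python, from station import bot, optics, order gives the robot as it stands. Calls block until the motion is done:
- bot.move_ptp(position, orientation): joint-space move of the TCP to a pose.
- bot.move_l(position, vel=0.15, rotation=None): straight line of the TCP; rotation=None keeps the orientation; vel is the mean speed in m/s.
- bot.set_joints(angles): joint-space move.
- bot.grip(opening, grip_force=None): finger opening in m; grip_force is the grip in N (None keeps the last); returns when the fingers have stopped.
- bot.pause(seconds).
- bot.ik(position, orientation): joint angles nearest the present ones, or None.
- bot.state(): the state.
- optics.camera(name): name is "side" or "top"; returns the picture (420x560x3 uint8, blue, green, red); there is no depth.
- optics.get_calibration(name): a dict with "camera_matrix" (3x3 intrinsics, pixels), "R" (3x3) and "t" (3): a world point X has camera coordinates R X + t. Camera axes: x right, y down, z forward; pixel columns grow to the right and rows downward; lengths in m; the calibration is good to about 2 mm. A picture is of the moment at which its call begins. get_calibration takes no time and is no camera call.
A pose or a line that the arm cannot do raises bot.MotionError and nothing moves.
- order.sign_off(): hands the job in; it is judged then, once.
The state is a dict: "clock": time; "qpos": joint angles; "qvel": joint speeds; "joint_torque": joint torques, N m; "eef_pos": TCP position; "orientation": TCP orientation; "force": force on the tool from outside, world axes, zero at the start; "wrist_torque": the same for the moment, N m; "width": finger opening in m; "grasp_force": force on a finger pad.
Only numpy, scipy, OpenCV 4.12 (cv2) and the standard library are available. Lean on these libraries where they do the work, as an engineer would, in place of code of your own. Each camera call takes 0.05 s, during which the arm holds its last target. There are 200 camera calls.

## Task

Put the two loose battery packs into the two empty pockets of the open blue case, either pack in either pocket, so that all three packs sit the same way: grey contact rail up, red latch towards the lid, lying flat on the pocket floor. Do not drop a pack or let it topple over (set it down under control), and leave the pack already in the case and the other things on the counter where they are.

Things in the scene. Friction and masses are not known exactly. Their poses are not given: they have to be found in the camera images.
- pack_a: Black battery pack, yellow band, 110 x 56 x 45 mm (local x, y, z), 0.3-0.5 kg. Origin: centre of the underside. +z: contact side, with a grey rail 62 x 34 mm, 12 mm proud (x -39 to 23, top at z = 57 mm). +x: latch end. Starts standing on its plain end, latch end up (110 mm tall), contact side facing the robot or either side.
- pack_b: Black battery pack, yellow band, 110 x 56 x 45 mm (local x, y, z), 0.3-0.5 kg. Origin: centre of the underside. +z: contact side, with a grey rail 62 x 34 mm, 12 mm proud (x -39 to 23, top at z = 57 mm). +x: latch end. Starts lying flat on the counter, rail up, at any yaw.
- pack_c: Black battery pack, yellow band, 110 x 56 x 45 mm (local x, y, z), 0.3-0.5 kg. Origin: centre of the underside. +z: contact side, with a grey rail 62 x 34 mm, 12 mm proud (x -39 to 23, top at z = 57 mm). +x: latch end. Already lies correctly in the middle pocket of the case: the pattern to follow. Leave it there.
- pack_a_latch (a point): pack_a: Top of its red latch button (16 x 30 mm, 6 mm proud of the contact side), at local (40, 0, 51) mm of the pack.
- pack_b_latch (a point): pack_b: Top of its red latch button (16 x 30 mm, 6 mm proud of the contact side), at local (40, 0, 51) mm of the pack.
- case: Blue case fixed to the counter, 316 x 166 mm (local x, y); black foam insert with orange pocket floors, top 30 mm above the counter; rim 34 mm high. Origin: centre of its underside. Pockets in a row along local x at x = -92, 0, +92 mm, y = 0. The open lid stands upright, fixed, along the +y side: inner face at y = 81 mm, 34 to 194 mm above the counter, whole length.
- pocket_near (a point): Floor centre of the empty pocket nearer the robot (case x = -92 mm), 14 mm above the counter. Axes as the case: lid towards +y. Each pocket is 65 x 119 mm (x, y), 16 mm deep, walls vertical; a pack lies in it with pack +x along case +y, its body 29 mm (rail 41 mm) above the foam.
- pocket_far (a point): The same for the empty pocket farther from the robot (case x = +92 mm).
- spray_can: Bystander: upright orange and metal spray can, 52 mm diameter, 150 mm tall. Origin: centre of its underside.
- red_bin: Bystander: empty open red bin 100 x 150 x 75 mm (local x, y, z). Origin: centre of its underside.
- wrench: Bystander: steel wrench 180 mm long lying along its local x, about 35 mm wide at most and under 20 mm high. Origin: on the counter near the middle of its length.
- tape: Bystander: yellow tape measure standing on its edge, 70 x 40 x 65 mm (local x, y, z). Origin: centre of its underside.
Mind the look-alikes: they are no part of the job. Leave any green look-alike of the pack_b alone.

How it is judged:
By the outcome, as a careful person would: the job done as asked, in the order asked, and still so for the second after the job is handed in, with the robot touching nothing.
It also fails if it takes over 72 s, if anything falls off the work surface, if the arm or the gripper's body presses on something with over 40 N, if the wrist force passes 120 N, or if a joint passes its speed limit or range.

## Working session

There is one attempt and no reset: what is moved stays moved. The work goes in short steps, each a Python script; the robot and the scene stay as the last script left them, time stands still between calls to the robot, and variables do not carry over. Pictures are saved under pics/ and viewed, at most 10 in all, crops included, and the job is handed in when it is done.

```bash
mkdir -p pics; python3 - <<'E'
from station import bot, optics, order
import cv2
for n in("top","side"):
    cv2.imwrite(f"pics/{n}0.png",optics.camera(n)); c=optics.get_calibration(n); print(n,c)
print(bot.state())
E
```

```text
top {'camera_matrix': array([[516.15034965,   0.        , 278.23325108],
       [  0.        , 516.15034965, 207.94489163],
       [  0.        ,   0.        ,   1.        ]]), 'R': array([[ 0.0182977 , -0.99980282,  0.00771472],
       [-0.98947578, -0.01921534, -0.14341703],
       [ 0.14353699, -0.00500933, -0.98963227]]), 't': array([-0.14771024,  0.54945525,  1.07172236])}
side {'camera_matrix': array([[471.56212192,   0.        , 280.83165832],
       [  0.        , 471.56212192, 209.53504582],
       [  0.        ,   0.        ,   1.        ]]), 'R': array([[-0.740342  ,  0.67177073, -0.02485581],
       [ 0.40417242,  0.41527387, -0.81497992],
       [-0.53715769, -0.61340989, -0.57895589]]), 't': array([ 0.48409072, -0.10209219,  1.38277346])}
{'clock': 0.1, 'qpos': array([ 6.42850005e+01,  1.49350807e+01, -7.97842580e+00,  6.71891593e+01,
       -1.36924946e-03,  9.00000677e+01]), 'qvel': array([ 0.06072788, -0.06282137,  0.19361481,  0.00620225,  0.04571009,
        0.0166032 ]), 'joint_torque': array([-4.74158915e-04, -4.06507802e+01,  2.54528010e+01,  1.01258175e-02,
       -7.96268046e-05, -8.46562020e-07]), 'eef_pos': array([0.22751613, 0.4724077 , 0.19951931]), 'orientation': array([[-9.00962968e-01,  4.33895332e-01, -7.55946207e-04],
       [ 4.33895990e-01,  9.00961503e-01, -1.62476609e-03],
       [-2.38999910e-05, -1.79185610e-03, -9.99998394e-01]]), 'force': array([0.49959445, 0.20985278, 0.6017877 ]), 'wrist_torque': array([ 0.01350749,  0.016516  , -0.01684131]), 'grasp_force': 0.0, 'width': 0.08536661174704373}
```

View pics/top0.png

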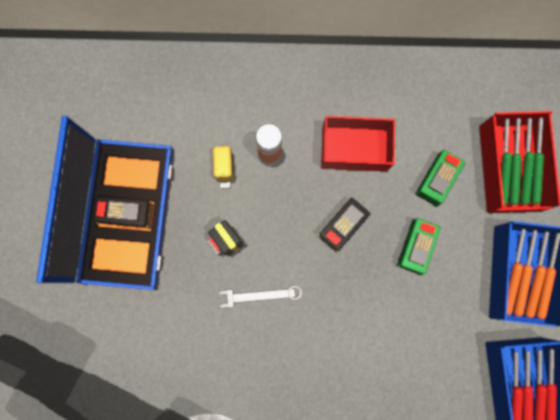

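View pics/side0.png

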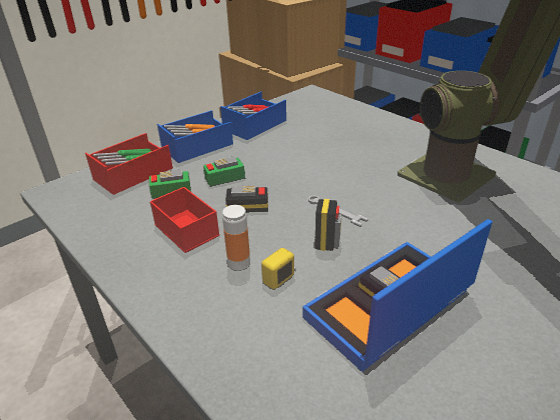

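The case is at top-view (110,215), with its lid to the left. The black standing pack is at (225,238). There are three flat pack candidates: black (345,225), green (441,177) and green (420,245). The black one with the yellow band is pack_b, and the greens are the look-alikes. I'll confirm in an enlarged crop.

```bash
python3 - <<'E'
import cv2,numpy as np
t=cv2.imread("pics/top0.png");s=cv2.imread("pics/side0.png")
def crop(im,x,y,w,h,k):
    c=cv2.resize(im[y:y+h,x:x+w],None,fx=k,fy=k,interpolation=cv2.INTER_CUBIC)
    for i in range(0,w,10):
        cv2.line(c,(i*k,0),(i*k,5 if i%20 else 10),(255,255,255),1)
        if i%20==0: cv2.putText(c,str(x+i),(i*k+2,18),0,.35,(255,255,0),1)
    for j in range(0,h,10):
        cv2.line(c,(0,j*k),(5 if j%20 else 10,j*k),(255,255,255),1)
        if j%20==0: cv2.putText(c,str(y+j),(10,j*k+4),0,.35,(255,255,0),1)
    return c
a=crop(t,30,105,150,190,3)  #450x570
b=np.vstack([crop(t,200,210,50,50,6)[:300,:300],crop(t,315,190,60,60,5)])#300x600
cv2.imwrite("pics/c1.png",np.hstack([a,b[:570]]))
cv2.imwrite("pics/c2.png",np.hstack([crop(s,300,190,60,70,7),crop(s,215,175,60,70,6)[:490] if 0 else np.vstack([crop(s,215,175,60,45,6),np.zeros((220,360,3),np.uint8)])]))
E
```

```text
(no output)
```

View pics/c1.png

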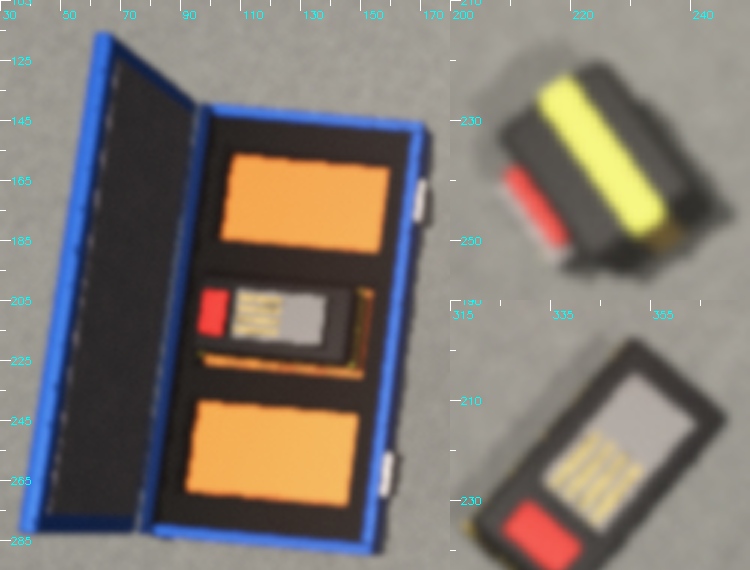

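View pics/c2.png

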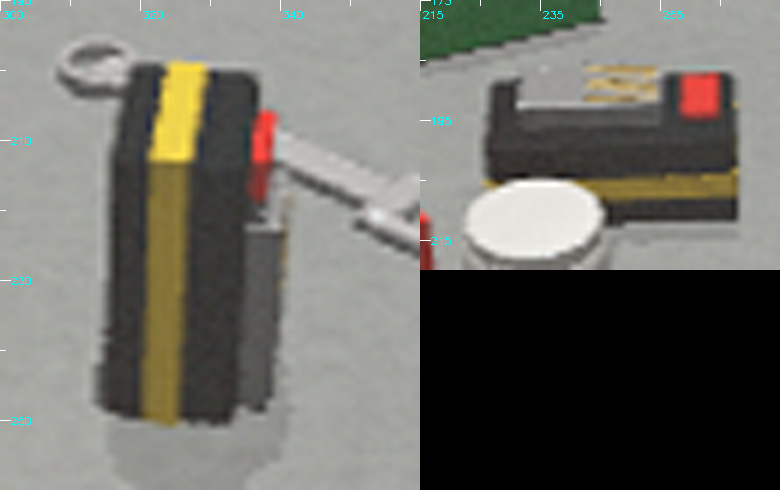

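```bash
cat > h.py <<'E'
from station import bot, optics, order
import numpy as np, cv2
from scipy.optimize import least_squares
from scipy.spatial.transform import Rotation as Ro
C={n:optics.get_calibration(n) for n in("top","side")}
def proj(n,P):
    c=C[n]; q=(np.atleast_2d(P)@c["R"].T+c["t"])@c["camera_matrix"].T
    return q[:,:2]/q[:,2:]
def flat(p,L,z0=0.):      # p=(x,y,yaw): pose of a flat object
    return np.c_[np.array(L)[:,:2]/1000@np.array([[np.cos(p[2]),np.sin(p[2])],[-np.sin(p[2]),np.cos(p[2])]])+p[:2],np.array(L)[:,2]/1000+z0]
def stand(p,L):           # pack on its plain end; p=(x,y,heading of contact normal), x,y = centre of footprint
    n=np.array([np.cos(p[2]),np.sin(p[2])]);y=np.array([n[1],-n[0]]);L=np.array(L)/1000
    return np.c_[p[:2]+np.outer(L[:,2]-.0225,n)+np.outer(L[:,1],y),L[:,0]+.055]
def fit(model,obs,p0):    # obs: list of (camera, local point mm, pixel)
    def f(p): return np.concatenate([(proj(n,model(p,[l]))-px).ravel() for n,l,px in obs])
    r=least_squares(f,p0,loss="soft_l1"); print(np.round(r.x,4),"deg",np.round(np.degrees(r.x[2]),2)); print(np.round(r.fun.reshape(-1,2),1).tolist()); return r.x
E
python3 - <<'E'
from h import *
T="top";S="side"
cs=fit(flat,[(T,(158,-83,34),(171.7,146.7)),(T,(-158,-83,34),(156.7,289)),(T,(158,81,34),(98,140.5)),(T,(-158,81,34),(81,281)),
 (T,(158,81,194),(66,117)),(T,(-158,81,194),(45,277))],(.5,.35,0))
print("floor near/far top px",np.round(proj(T,flat(cs,[(x,y,14) for x in(-124.5,-59.5,59.5,124.5) for y in(-59.5,59.5)]))).tolist())
pb=fit(flat,[(T,(-55,28,45),(370.4,213.4)),(T,(-55,-28,45),(351.4,198)),(T,(55,-28,45),(319,234)),
 (T,(-39,17,57),(364,215)),(T,(-39,-17,57),(352.4,205)),(T,(23,-17,57),(334,226.4)),(T,(23,17,57),(345,236)),
 (T,(32,-15,51),(331,230)),(T,(32,15,51),(341.6,238.6)),(T,(48,-15,51),(325.6,235.4))],(.5,-.1,-2.2))
t=lambda u,v:(200+(u-450)/6,210+v/6); s=lambda u,v:(300+u/7,190+v/7)
pa=fit(stand,[(T,(55,28,45),t(500,132)),(T,(55,28,0),t(600,62)),(T,(55,-28,0),t(700,188)),(T,(55,-28,45),t(603,268)),
 (S,(55,28,0),s(115,160)),(S,(55,28,45),s(250,163)),(S,(55,-28,0),s(135,65)),(S,(55,-28,45),s(255,72)),(S,(-55,28,0),s(97,405)),(S,(-55,28,45),s(238,422))],(.42,.1,2.1))
np.savez("p.npz",cs=cs,pa=pa,pb=pb)
n=np.array([np.cos(pa[2]),np.sin(pa[2]),0])
for al in(0,10):
  for h in(.06,.07):
    for sg in(1,-1):
      zt=-n*np.cos(np.radians(al))-np.array([0,0,np.sin(np.radians(al))]); y=sg*np.array([n[1],-n[0],0])
      R=np.c_[np.cross(y,zt),y,zt]
      for d in(0,.08):
        c=np.r_[pa[:2],h]-.0025*n-zt*d; print(al,h,sg,d,bot.ik(c,R))
E
```

```text
[ 0.5364  0.1915 -0.054 ] deg -3.1
[[-0.1, -2.2], [-0.4, 0.4], [-0.6, -1.4], [-1.9, 2.7], [2.8, -1.2], [0.9, 6.8]]
floor near/far top px [[149.0, 273.0], [94.0, 269.0], [152.0, 243.0], [98.0, 239.0], [158.0, 189.0], [105.0, 185.0], [161.0, 161.0], [108.0, 157.0]]
[ 0.5199 -0.2815 -3.8488] deg -220.52
[[1.6, 0.0], [0.7, -1.7], [-0.3, 0.4], [0.2, -0.2], [-0.4, -0.7], [-1.0, -0.4], [0.2, 0.7], [-0.4, 0.1], [-0.2, 0.9], [0.1, 0.3]]
[ 0.4813 -0.0308  2.2495] deg 128.89
[[-1.2, 0.8], [0.1, -1.2], [0.3, -0.2], [-1.5, 0.3], [-1.0, -1.3], [-0.2, -0.3], [-1.5, -1.6], [0.6, -1.3], [0.8, 1.2], [-0.4, 0.3]]
0 0.06 1 0 [ 42.56296809  66.0659804  -38.94115141  74.99286818 -86.32446465
 180.        ]
0 0.06 1 0.08 [  55.0276218    65.92554327  -36.9592228    77.11523393  -73.85981094
 -180.        ]
0 0.06 -1 0 [ 4.25629681e+01  6.60659804e+01 -3.89411514e+01  7.49928682e+01
 -8.63244646e+01  7.63333124e-14]
0 0.06 -1 0.08 [ 5.50276218e+01  6.59255433e+01 -3.69592228e+01  7.71152339e+01
 -7.38598109e+01  2.54444375e-14]
0 0.07 1 0 [ 42.56296809  64.90232916 -39.40013572  75.69753511 -86.32446465
 18
[... 397 characters left out ...]
69092 -79.61456986
 105.82312327]
10 0.06 1 0.08 [ 54.04769613  48.92471617 -43.99274878  53.09313431 -71.90347486
 147.34468303]
10 0.06 -1 0 [ 41.70486728  43.74295064 -55.74993883   6.08369092 -79.61456986
 -74.17687673]
10 0.06 -1 0.08 [ 54.04769613  48.92471617 -43.99274878  53.09313431 -71.90347486
 -32.65531697]
10 0.07 1 0 [ 41.70486728  42.26742965 -55.65860371   7.65054703 -79.61456986
 105.82312327]
10 0.07 1 0.08 [ 54.04769613  47.69817405 -44.02688696  54.28553825 -71.90347486
 147.34468303]
10 0.07 -1 0 [ 41.70486728  42.26742965 -55.65860371   7.65054703 -79.61456986
 -74.17687673]
10 0.07 -1 0.08 [ 54.04769613  47.69817405 -44.02688696  54.28553825 -71.90347486
 -32.65531697]
```

Views so far: pack_c's latch points at the lid. Pack_b is black, latch at (334,236), and both greens are elsewhere. Pack_a stands with its contact side towards the lower left of the top view. I'll refine the fits and check them with a wireframe overlay.

```bash
python3 - <<'E'
from h import *
T="top";S="side"
k=lambda u,v:(30+u/3,105+v/3)
cs=fit(flat,[(T,(158,-83,34),(171.7,146.7)),(T,(-158,-83,34),(156.7,289)),(T,(158,81,34),(98,140.5)),
 (T,(-124.5,59.5,14),(92.3,269)),(T,(-59.5,59.5,14),(96,238.3)),(T,(59.5,59.5,14),(104,185)),(T,(124.5,59.5,14),(107.3,156))],(.5,.35,0))
d=dict(np.load("p.npz"));d["cs"]=cs;np.savez("p.npz",**d)
def box(x0,x1,y0,y1,z): return [(x0,y0,z),(x1,y0,z),(x1,y1,z),(x0,y1,z)]
def over(n,x,y,w,h,kk):
    im=optics.camera(n);c=cv2.resize(im[y:y+h,x:x+w],None,fx=kk,fy=kk,interpolation=cv2.INTER_CUBIC)
    def pl(P,col): cv2.polylines(c,[np.int32(np.round((proj(n,P)-[x,y]+.5)*kk*16))],True,col,1,cv2.LINE_AA,4)
    pl(flat(cs,box(-158,158,-83,83,34)),(0,255,255))
    for q in(-92,0,92): pl(flat(cs,box(q-32.5,q+32.5,-59.5,59.5,14)),(255,0,255)); pl(flat(cs,box(q-32.5,q+32.5,-59.5,59.5,30)),(0,255,0))
    pl(flat(cs,[(-158,81,34),(158,81,34),(158,81,194),(-158,81,194)]),(255,255,0))
    for m,p in((flat,d["pb"]),(stand,d["pa"])):
        for z in(0,45): pl(m(p,box(-55,55,-28,28,z)),(255,255,255))
        pl(m(p,box(-39,23,-17,17,57)),(0,255,0))
    return c
a=over(T,30,110,150,190,3);b=over(T,200,190,60,75,4);b2=over(T,310,190,65,65,4)
o=np.zeros((570,800,3),np.uint8);o[:,:450]=a;o[:300,460:700]=b;o[302:562,460:720]=b2
cv2.imwrite("pics/o1.png",o); cv2.imwrite("pics/o2.png",over(S,220,170,275,200,2.9) if 0 else over(S,225,175,265,195,3))
E
```

```text
[ 0.5359  0.1935 -0.0657] deg -3.77
[[-0.3, -1.5], [-2.2, 1.0], [-0.7, -1.5], [0.5, -0.4], [0.9, 0.4], [0.1, 0.3], [0.6, 0.7]]
```

View pics/o1.png

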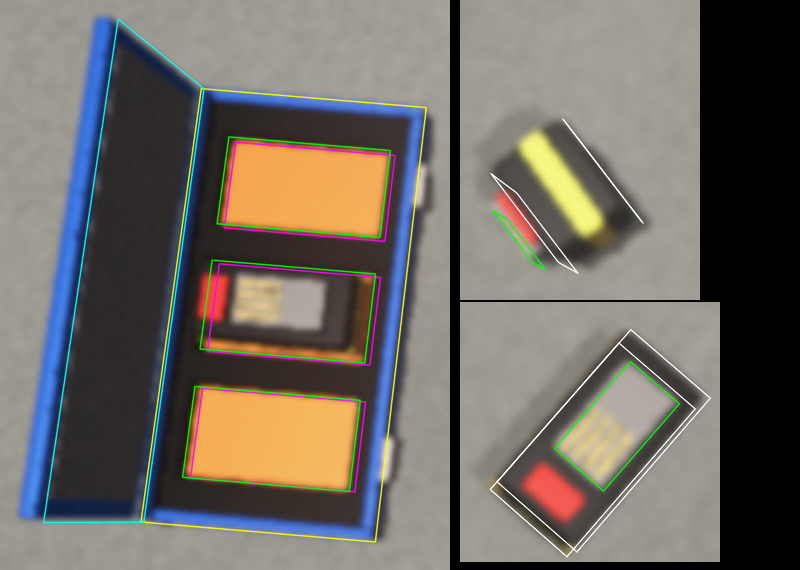

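View pics/o2.png

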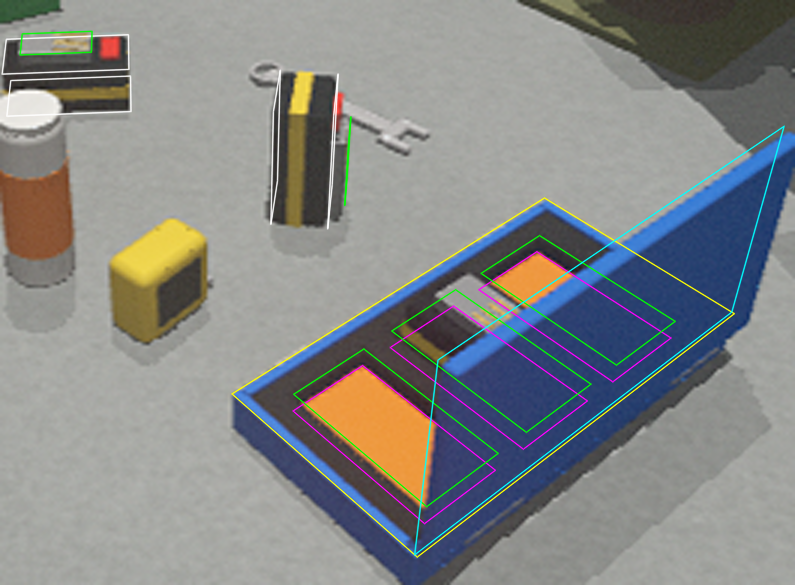

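The overlay matches the case and pack_b closely, with pack_a within about 2 px. Next I'll check IK along the planned path.

```bash
cat >> h.py <<'E'
d=np.load("p.npz");cs,pa,pb=d["cs"],d["pa"],d["pb"]
up=np.array([0,0,1.])
cx=np.array([np.cos(cs[2]),np.sin(cs[2]),0]);cy=np.cross(up,cx)
RP=np.c_[cy,-cx,up]                       # pack in pocket
pocket=lambda s:flat(cs,[(s*92,0,14)])[0]
n=np.array([np.cos(pa[2]),np.sin(pa[2]),0]);RA=np.c_[up,np.cross(n,up),n]   # pack_a now
oA=np.r_[pa[:2],.055]-.0225*n
b=pb[2];RB=np.c_[[np.cos(b),np.sin(b),0],[-np.sin(b),np.cos(b),0],up];oB=np.r_[pb[:2],0]
def tool(sg,al):  # tool in pack frame: down on the contact side, leaning al deg towards +x
    z=np.array([-np.sin(np.radians(al)),0,-np.cos(np.radians(al))]);y=np.array([0,sg,0.]);return np.c_[np.cross(y,z),y,z]
E
python3 - <<'E'
from h import *
r=lambda q:None if q is None else np.round(q).astype(int).tolist()
for sg in(1,-1):
  R=RA@tool(sg,10);l=np.array([.001,0,.016])
  print(sg,"grasp",[r(bot.ik(oA+RA@l+up*z,R)) for z in(0,.05,.1,.15,.2)])
  for s in(-1,1):print("place",s,[r(bot.ik(pocket(s)+RP@l+up*z,RP@tool(sg,10))) for z in(0,.1,.2)])
  l=np.array([0,0,.015])
  print("b grasp",[r(bot.ik(oB+RB@l+up*z,RB@tool(sg,0))) for z in(0,.2)],"place",[[r(bot.ik(pocket(s)+RP@l+up*z,RP@tool(sg,0))) for z in(0,.2)] for s in(-1,1)])
print(oA,oB,pocket(-1),pocket(1),n)
print(bot.ik([.4,.05,.35],tool(1,0)),bot.ik([.4,.05,.35],tool(-1,0)))
E
```

```text
1 grasp [[41, 44, -57, 1, -80, 102], [41, 37, -56, 9, -80, 102], [41, 29, -54, 18, -80, 102], [41, 23, -52, 28, -80, 102], [41, 17, -48, 37, -80, 102]]
place -1 [[30, 23, -24, 48, -8, -56], [30, 18, -15, 62, -8, -56], [30, 15, -4, 76, -8, -56]]
place 1 [[22, 37, 1, 59, -9, -64], [22, 33, 10, 71, -9, -64], [22, 32, 22, 85, -9, -64]]
b grasp [[-28, 29, -16, 45, 0, -168], [-28, 21, 3, 72, 0, -168]] place [[[24, 19, -30, 41, 0, -62], [24, 11, -9, 70, 0, -62]], [[17, 34, -4, 52, 0, -70], [17, 28, 16, 78, 0, -70]]]
-1 grasp [[41, 44, -57, 1, -80, -78], [41, 37, -56, 9, -80, -78], [41, 29, -54, 18, -80, -78], [41, 23, -52, 28, -80, -78], [41, 17, -48, 37, -80, -78]]
place -1 [[30, 23, -24, 48, -8, 124], [30, 18, -15, 62, -8, 124], [30, 15, -4, 76, -8, 124]]
place 1 [[22, 37, 1, 59, -9, 116], [22, 33, 10, 71, -9, 116], [22, 32, 22, 85, -9, 116]]
b grasp [[-28, 29, -16, 45, 0, 12], [-28, 21, 3, 72, 0, 12]] place [[[24, 19, -30, 41, 0, 118], [24, 11, -9, 70, 0, 118]], [[17, 34, -4, 52, 0, 110], [17, 28, 16, 78, 0, 110]]]
[ 0.49539794 -0.04826503  0.055     ] [ 0.51987434 -0.28148989  0.        ] [0.44406549 0.19950102 0.014     ] [0.62766829 0.18741747 0.014     ] [-0.62779234  0.77838087  0.        ]
[ 7.12501635  1.4399731  -2.03783783 86.52218907  0.          7.12501635] [   7.12501635    1.4399731    -2.03783783   86.52218907    0.
 -172.87498365]
```

```bash
python3 - <<'E'
from h import *
R=RA@tool(1,10);g=oA+RA@np.array([.001,0,.016])
bot.move_l([.228,.473,.35],.25)
bot.move_ptp([.4,.05,.38],tool(1,0))
bot.move_ptp(g+up*.2,R)
bot.move_l(g,.12)
print(bot.state()["force"],bot.state()["clock"])
bot.grip(.045,50)
s=bot.state();print(s["width"],s["grasp_force"],s["force"],s["eef_pos"]-g)
bot.move_l(g+up*.03,.08);s=bot.state();print(s["width"],s["grasp_force"],s["force"],s["clock"])
cv2.imwrite("pics/s1.png",optics.camera("side")); cv2.imwrite("pics/t1.png",optics.camera("top"))
E
python3 -c "
import cv2,numpy as np
a=cv2.imread('pics/s1.png')[100:300,230:430];b=cv2.imread('pics/t1.png')[150:350,100:300]
cv2.imwrite('pics/m1.png',cv2.resize(np.hstack([a,b]),None,fx=2,fy=2))"
```

```text
[ 0.37759593 -0.18277277  0.12365633] 6.0167
0.044991413846063824 0.0 [ 0.52248748 -0.20072933 -0.09647018] [2.51663499e-05 1.85130601e-05 5.83652020e-05]
0.04490602997905524 0.0 [-0.5705338  -0.52438554 -0.06215444] 7.0167
```

View pics/m1.png

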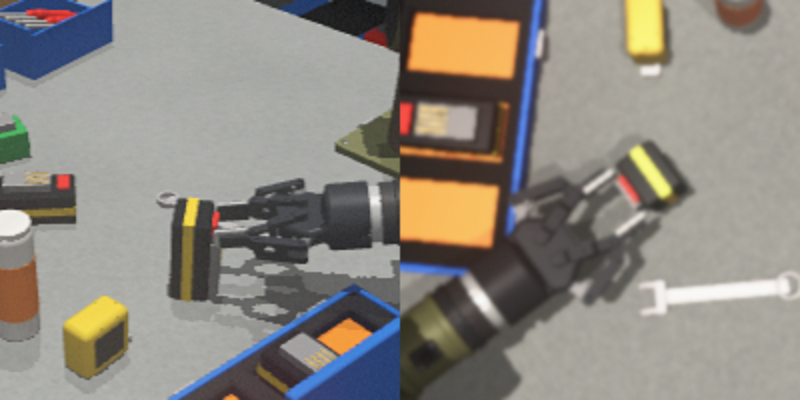

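The gripper closed in front of pack_a without gripping it; the pack still stands in place at about (226,238). I'll measure the gap along the approach by projecting the TCP.

```bash
python3 - <<'E'
from h import *
s=bot.state();p=s["eef_pos"];Rt=s["orientation"]
print(s["width"],p)
for m in("top","side"):
    print(m,"tips",np.round(proj(m,[p+sg*.0225*Rt[:,1]-Rt[:,2]*k for sg in(1,-1) for k in(0,.015)]),1).tolist())
t=cv2.imread("pics/t1.png");si=cv2.imread("pics/s1.png")
A=cv2.resize(t[205:275,185:255],None,fx=5.6,fy=5.6,interpolation=cv2.INTER_CUBIC);B=cv2.resize(si[190:260,300:370],None,fx=5.6,fy=5.6,interpolation=cv2.INTER_CUBIC)
for im,m,o in((A,"top",(185,205)),(B,"side",(300,190))):
    for sg in(1,-1):
        q=(proj(m,[p+sg*.0225*Rt[:,1],p+sg*.0225*Rt[:,1]-Rt[:,2]*.03])-o+.5)*5.6
        cv2.line(im,tuple(np.int32(q[0])),tuple(np.int32(q[1])),(255,0,255),1);cv2.circle(im,tuple(np.int32(q[0])),3,(0,255,0),-1)
    for P in([(55,-28,0),(55,28,0),(55,28,45),(55,-28,45)],[(-55,-28,0),(-55,28,0),(-55,28,45),(-55,-28,45)]):
        cv2.polylines(im,[np.int32((proj(m,stand(pa,P))-o+.5)*5.6)],True,(255,255,255),1)
cv2.imwrite("pics/m2.png",np.hstack([A,B]))
E
```

```text
0.045211846379493756 [ 0.48532342 -0.03580408  0.0856851 ]
top tips [[221.6, 227.5], [215.7, 231.7], [234.9, 244.8], [229.0, 249.1]]
side tips [[322.5, 219.3], [329.0, 218.9], [324.1, 208.0], [330.4, 207.5]]
```

View pics/m2.png

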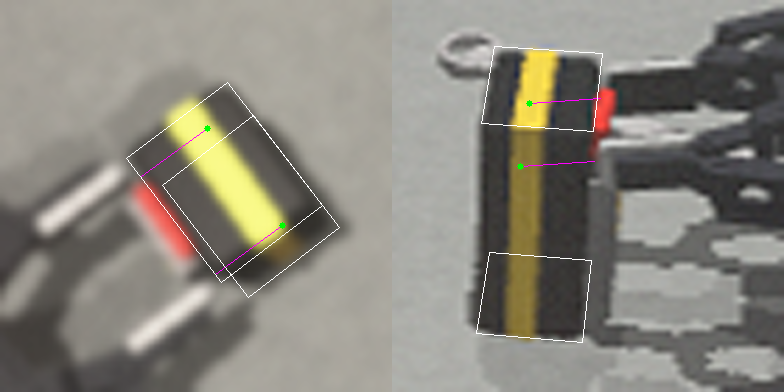

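Pack_a has not moved. The visible finger ends sit about 25 mm short of the nominal TCP, at the contact face. I'll back off and measure where the finger ends really are at the openings I'll use.

```bash
python3 - <<'E'
from h import *
s=bot.state();zt=s["orientation"][:,2]
bot.move_l(s["eef_pos"]-zt*.09,.15)
rows=[]
for w in(.056,.084):
    bot.grip(w);s=bot.state();p=s["eef_pos"];Rt=s["orientation"];print(s["width"],s["clock"])
    r=[]
    for m in("top","side"):
        im=optics.camera(m);cen=proj(m,[p-.03*Rt[:,2]])[0];o=np.int32(cen)-[33,25]
        c=cv2.resize(im[o[1]:o[1]+50,o[0]:o[0]+66],None,fx=6,fy=6,interpolation=cv2.INTER_CUBIC)
        for sg in(1,-1):
            for k in range(0,80,10):
                q=proj(m,[p+sg*(w/2)*Rt[:,1]-Rt[:,2]*k/1000,p+sg*(w/2+.014)*Rt[:,1]-Rt[:,2]*k/1000]);q=np.int32((q-o+.5)*6)
                cv2.line(c,tuple(q[0]),tuple(q[1]),(0,255,0) if k else (255,0,255),1)
        r.append(c)
    rows.append(np.hstack(r))
cv2.imwrite("pics/m3.png",np.vstack(rows));print(np.vstack(rows).shape)
E
```

```text
0.05586569118320499 8.75
0.084323373673321 9.25
(600, 792, 3)
```

View pics/m3.png

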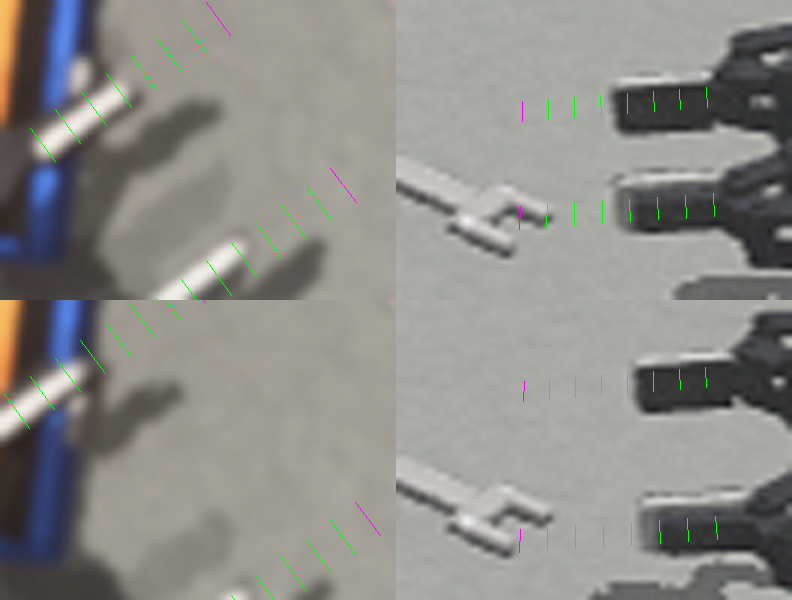

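At 56 mm opening the finger ends are about 35.5 mm behind the reported TCP (44 mm when open). I'll apply that offset and grasp again.

```bash
cat >> h.py <<'E'
OFF=.0355         # measured: finger ends behind reported TCP at 56 mm opening
def tcp(o,Rp,sg,al,x,z): # TCP pose that puts finger ends at pack-local (x,0,z)
    t=tool(sg,al); return o+Rp@(np.array([x,0,z])+t[:,2]*OFF), Rp@t
def show(k):
    s=bot.state();print(k,"w %.4f gf %.1f t %.2f"%(s["width"],s["grasp_force"],s["clock"]),np.round(s["force"],1),np.round(s["eef_pos"],4)); return s
E
python3 - <<'E'
from h import *
g,R=tcp(oA,RA,1,10,.006,.020)
p=bot.state()["eef_pos"]
bot.move_l([p[0],p[1],g[2]+.12],.2)
bot.move_l(g+up*.12,.2); bot.move_l(g,.12); show("at")
bot.grip(.045,50); s=show("grip")
if s["width"]>.05:
    bot.move_l(g+up*.02,.08); show("lift")
E
```

```text
at w 0.0841 gf 0.0 t 13.03 [0.5 0.8 0.4] [ 0.5048 -0.0599  0.0552]
grip w 0.0550 gf 56.4 t 13.40 [-0.2  2.2  2.7] [ 0.5051 -0.0596  0.0555]
lift w 0.0553 gf 56.2 t 13.80 [ 0.6 -0.5 -4.8] [ 0.5048 -0.0598  0.0742]
```

```bash
python3 - <<'E'
from h import *
g,R=tcp(oA,RA,1,10,.006,.020)
o=pocket(-1)-cy*.0015
f,Rf=tcp(o,RP,1,10,.006,.020)
bot.move_l(g+up*.2,.25); bot.move_ptp(f+up*.2,Rf); show("hover"); bot.move_l(f+up*.04,.15); show("low")
def box(x0,x1,y0,y1,z): return np.array([(x0,y0,z),(x1,y0,z),(x1,y1,z),(x0,y1,z)])/1000
out=[]
for m,(x,y,w,h) in(("top",(60,200,120,100)),("side",(340,190,140,117))):
    im=optics.camera(m);k=400/w;c=cv2.resize(im[y:y+h,x:x+w],(400,340),interpolation=cv2.INTER_CUBIC);k=np.array([400/w,340/h])
    for P,col in((box(-55,55,-28,28,0),(255,255,255)),(box(-55,55,-28,28,45),(0,255,255)),(box(-39,23,-17,17,57),(0,255,0)),(box(32,48,-15,15,51),(255,0,255))):
        cv2.polylines(c,[np.int32((proj(m,o+up*.04+P@RP.T)-[x,y]+.5)*k)],True,col,1)
    out.append(c)
cv2.imwrite("pics/m4.png",np.hstack(out))
E
```

```text
hover w 0.0552 gf 55.8 t 16.62 [-0.7  0.2 -3.7] [0.4437 0.1973 0.198 ]
low w 0.0553 gf 55.8 t 17.84 [ 0.6  0.4 -4. ] [0.4447 0.1982 0.0398]
```

View pics/m4.png

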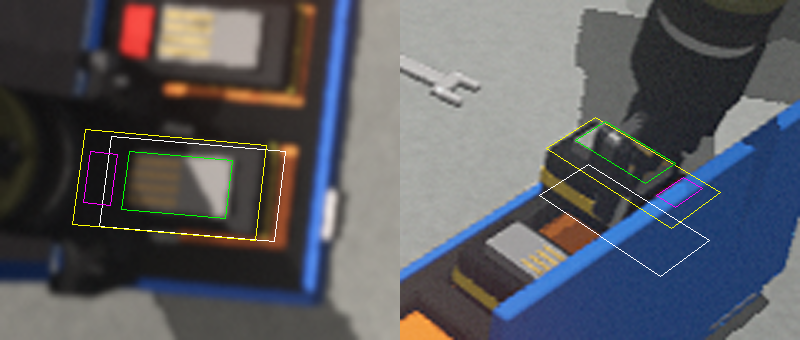

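The held pack matches the predicted pose (rail on the green outline) at top-crop (180,185), latch towards the lid. Lowering with force sensing.

```bash
cat >> h.py <<'E'
def lower(f,start,stop=-.006):
    bot.move_l(f+up*start,.08); bot.pause(.15)
    f0=np.mean([bot.state()["force"] for _ in range(1)],axis=0)
    h=start
    while h>stop:
        h-=.0015; bot.move_l(f+up*h,.03); F=bot.state()["force"]-f0
        if F[2]>3 or np.hypot(*F[:2])>6: break
    print("contact h %.4f"%h,np.round(F,1)); return h
E
python3 - <<'E'
from h import *
o=pocket(-1)-cy*.0015
f,Rf=tcp(o,RP,1,10,.006,.020)
h=lower(f,.02); show("down")
E
```

```text
contact h 0.0005 [-1.3  0.6  8. ]
down w 0.0547 gf 56.6 t 21.74 [-0.6 -0.4  3.5] [4.442e-01 1.979e-01 2.000e-04]
```

```bash
python3 - <<'E'
from h import *
o=pocket(-1)-cy*.0015
f,Rf=tcp(o,RP,1,10,.006,.020)
bot.grip(.070); show("open")
bot.move_l(f+up*.16,.2)
gb,Rb=tcp(oB,RB,1,0,0,.019)
bot.move_ptp(gb+up*.15,Rb); show("over b")
im=optics.camera("top")
hsv=cv2.cvtColor(im,cv2.COLOR_BGR2HSV)
red=cv2.inRange(hsv,(0,140,110),(7,255,255))|cv2.inRange(hsv,(173,140,110),(180,255,255))
nn,_,st,ce=cv2.connectedComponentsWithStats(red)
print([(s[4],np.round(c,1).tolist()) for s,c in zip(st[1:],ce[1:]) if s[4]>15 and c[0]<320])
for nm,b0 in(("near",pocket(-1)),("mid",flat(cs,[(0,0,14)])[0])):
    print(nm,proj("top",b0+RP@np.array([.04,0,.051])))
# other reds / red of pack_b expected
print("b latch",proj("top",oB+RB@np.array([.04,0,.051])),[(s[4],np.round(c,1).tolist()) for s,c in zip(st[1:],ce[1:]) if s[4]>15 and 320<=c[0]<360])
E
```

```text
open w 0.0702 gf 0.0 t 22.04 [ 0.  -0.4 -1.3] [ 4.443e-01  1.979e-01 -4.000e-04]
over b w 0.0702 gf 0.0 t 24.79 [-0.9 -0.7 -0.5] [ 0.5199 -0.2807  0.1332]
[(np.int32(156), [100.6, 208.6]), (np.int32(161), [96.6, 252.8])]
near [[ 95.75150452 253.05451235]]
mid [[101.65348669 209.28932475]]
b latch [[333.53850445 237.57654499]] [(np.int32(2708), [349.5, 141.6])]
```

Pack_a's latch reads (96.6,252.8) against a predicted (96.5,253.0), so it is seated correctly. Now pack_b.

```bash
python3 - <<'E'
from h import *
gb,Rb=tcp(oB,RB,1,0,0,.019)
bot.grip(.084); bot.move_l(gb,.12); show("at"); bot.grip(.045,50); s=show("grip")
assert s["width"]>.05
bot.move_l(gb+up*.15,.2); show("lift")
f,Rf=tcp(pocket(1)-cy*.001,RP,1,0,0,.019)
bot.move_ptp(f+up*.15,Rf); show("hover")
im=optics.camera("side"); hsv=cv2.cvtColor(im,cv2.COLOR_BGR2HSV)
h=lower(f,.025); show("down")
E
```

```text
at w 0.0838 gf 0.0 t 26.54 [0.1 0.  0.6] [ 0.5206 -0.2819 -0.0157]
grip w 0.0549 gf 55.6 t 26.92 [-0.7  0.9  4.7] [ 0.5207 -0.2817 -0.0156]
lift w 0.0550 gf 54.6 t 27.82 [-0.5  0.2 -3.8] [ 0.5185 -0.2808  0.1317]
hover w 0.0550 gf 54.6 t 29.57 [-0.7  0.3 -3.4] [0.6275 0.1854 0.147 ]
contact h -0.0005 [-2.6 -0.6 10.3]
down w 0.0552 gf 55.7 t 35.73 [-3.  -0.6  5.9] [ 0.6277  0.1865 -0.0016]
```

```bash
python3 - <<'E'
from h import *
bot.grip(.070); p=bot.state()["eef_pos"]; bot.move_l(p+up*.25,.2)
bot.move_ptp([.35,-.25,.3],tool(1,0)); bot.pause(.3); show("away")
im=optics.camera("top");old=cv2.imread("pics/top0.png");sd=optics.camera("side");so=cv2.imread("pics/side0.png")
hsv=cv2.cvtColor(im,cv2.COLOR_BGR2HSV)
red=cv2.inRange(hsv,(0,140,110),(7,255,255))|cv2.inRange(hsv,(173,140,110),(180,255,255))
_,_,st,ce=cv2.connectedComponentsWithStats(red)
print([(int(s[4]),np.round(c,1).tolist()) for s,c in zip(st[1:],ce[1:]) if s[4]>15 and c[0]<200])
for k in(-92,0,92): print(k,np.round(proj("top",flat(cs,[(k,0,14)])[0]+RP@np.array([.04,0,.051])),1))
for nm,a,b,(x,y,w,h) in(("can",im,old,(250,115,40,55)),("tape",im,old,(205,140,35,50)),("bin",im,old,(318,112,82,62)),("greens",im,old,(398,145,70,130)),("wrench",im,old,(215,280,90,30)),("pack_c",im,old,(92,195,60,32)),("can s",sd,so,(215,200,40,75)),("tape s",sd,so,(255,245,45,45))):
    d_=cv2.absdiff(a[y:y+h,x:x+w],b[y:y+h,x:x+w]).max(2);print(nm,"changed px",int((d_>40).sum()),"of",w*h)
E
```

```text
away w 0.0705 gf 0.0 t 39.61 [ 0.2  0.6 -0.9] [ 0.3504 -0.2498  0.2999]
[(147, [107.5, 166.5]), (154, [100.7, 208.5]), (158, [96.7, 252.7])]
-92 [[ 95.8 253.1]]
0 [[101.7 209.3]]
92 [[107.4 166.6]]
can changed px 0 of 2200
tape changed px 0 of 1750
bin changed px 0 of 5084
greens changed px 526 of 9100
wrench changed px 0 of 2700
pack_c changed px 0 of 1920
can s changed px 233 of 3000
tape s changed px 0 of 2025
```

```bash
python3 - <<'E'
from h import *
im=optics.camera("top");old=cv2.imread("pics/top0.png")
for a in(old,im):
    m=cv2.inRange(cv2.cvtColor(a,cv2.COLOR_BGR2HSV),(50,120,40),(75,255,255))[140:280,390:475]
    _,_,st,ce=cv2.connectedComponentsWithStats(m);print([(int(s[4]),np.round(c,1).tolist()) for s,c in zip(st[1:],ce[1:]) if s[4]>30])
d_=cv2.absdiff(im,old).max(2)[145:275,398:468]>40;print(np.argwhere(d_).min(0),np.argwhere(d_).max(0))
# shape check of the placed packs: grey rail and orange left showing
for k in(-92,92):
    q=np.int32(proj("top",flat(cs,[(k,0,14)])[0]+np.array([[-.03,0,.057],[-.01,0,.057],[.015,0,.057]])@RP.T));print([im[v,u].tolist() for u,v in q])
E
```

```text
[(646, [45.7, 41.2]), (660, [24.7, 108.2])]
[(629, [45.5, 41.4]), (455, [19.7, 105.6]), (78, [43.8, 99.1])]
[113   0] [129  53]
[[186, 192, 199], [165, 199, 216], [165, 202, 220]]
[[176, 181, 190], [169, 190, 205], [153, 196, 222]]
```

```bash
python3 -c "
from station import order
print(order.sign_off())"
```

```text
the job is handed in; nothing more can be done
None
```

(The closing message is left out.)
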